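# Push the stuck driver capsule out of its jig

### The job

A finished driver capsule is stuck in one of the two bores of the jig. Take the guarded drift by its wooden grip, put its nose into that bore and push the solid capsule down and out of the underside into the tray, until the drift's guard rests flat on the block; leave the drift standing there in the bore. Do not lift the capsule out of the top, and leave the hollow sleeve in the other bore where it is.

Things in the scene. Friction and masses are not known exactly. Their poses are not given: they have to be found in the camera images.
- jig: Fixed jig: dark steel block (x 85, y 190 mm; underside 75, top 135 mm above the table) on two end legs over a grey tray. Two 38 mm bores go right through it at y = -45 and +45 mm, x = 0. Origin: on the table under its centre, z up. Spring balls in each bore, 40 mm below the top, hold a part there: it takes about 5 to 10 N to push it down past them, then it drops into the tray.
- capsule: Stuck part: solid white plastic capsule with closed flat top, 34 mm diameter, 50 mm long, lower end tapered to 26 mm. Upright in either bore of the jig, its top about 6 mm above the block. Origin: centre of its lower end, z up. A spare of the same shape on the table is not this one.
- sleeve: A hollow white plastic sleeve, open at both ends (bore 26 mm), with the same outside as the capsule, in the jig's other bore. It stays there. Origin: centre of its lower end, z up.
- drift: Drift, upright in a wooden block (75 mm square, 34 mm high; nose 26 mm deep): steel nose 18 mm thick, 65 mm long; above it a flat round guard 60 mm wide, 6 mm thick; then a round dark wooden grip 24 mm thick, 71 to 127 mm above the nose's end. Up to 0.35 kg. Origin: centre of the nose's end, z up to the grip. Not the rammer with a 44 mm thick foot and no guard: too thick for the bores.
Things that resemble listed ones, but are neither listed nor needed, are in the scene too. What is shaped like the drift but yellow is not meant. What is shaped like the capsule but blue is not meant.

How it is judged:
By the outcome, as a careful person would: the job done as asked, in the order asked, and still so for the second after the job is handed in, with the robot touching nothing.
It also fails if it takes over 38 s, if anything falls off the work surface, if the arm or the gripper's body presses on something with over 40 N, if the wrist force passes 120 N, or if a joint passes its speed limit or range.

### The arm

A 6-joint arm with a two-finger parallel gripper is mounted at the origin on the work surface. World frame = base frame: x ahead of the robot, y to its left, z up, the work surface at z = 0. Lengths are in mm, angles in rad, forces in N, time in s.
With the tool pointing down it reaches from about 275 to 1000 mm from the base axis. Payload 8.4 kg.
Tool frame: the origin (TCP) lies midway between the tips of the shut fingers; the grasp point (between the pads) lies r.grip_point_offset behind it (r.grip_point_offset is the distance from the TCP to the grasp point, in mm); z points along the fingers, y is the direction in which the jaws open and shut (so a half turn about z gives the same grasp; the last joint's range is limited). The gripper opens to 85 mm and grips with 20 to 120 N. Pads are 22 mm wide; open, the fingers measure 114 mm over their backs; the gripper's body (76 mm by 85 mm) begins 54 mm behind the grasp point. The pads swing forward as they close: fully open they stand 13 mm farther back than shut.
Start: joints at [1.332, 0.353, 1.633, -0, 1.155, -0.002], TCP at [146.619, 607.561, 231.281] pointing down, gripper open.
Joint ranges: [-2.63, 2.63], [-0.92, 2.1], [0.06, 2.66], [-1.3, 4.44], [0, 2.69], [-3.02, 3.02]. Speed limits (rad/s): [2.22, 2.22, 2.79, 3.14, 3.14, 3.14].

### API

Orientations are given as [roll, pitch, yaw] about the fixed x, y, z axes, in that order (R = Rz(yaw) Ry(pitch) Rx(roll)).
In Python, from rig import r gives the robot as it stands.
- The arm moves only by the tool move_arm, never from a script. Its argument "targets" is one flat list of numbers, 5 for each row, row after row: the gripper's target within -1 to 1 (fully open at 1, half-way at 0, shut at -1), then the shift along the tool's x, y, z in cm, then the turn about the tool's z in degrees. In form: [gripper, tx, ty, tz, turn, gripper, tx, ty, tz, turn, ...]. A call has 1 to 10 rows; each row is the pose to reach, as a shift and turn from the pose commanded when the call began, along the tool's axes at that moment; what a row does not reach only later rows make up. A row lasts 1/10 s, in which the tool goes at most 50 mm and 8.59 degrees, less where a joint would pass 70% of its speed; a pose out of reach is approached as far as the arm can. A call with a gripper value outside its range is refused whole. The fingers move at their own pace and stop on an object; "squeeze" is the grip in N (left out, the last holds). Time passes only in rows, so rows that repeat a pose let the fingers close. It gives the time, the measured TCP pose, the force and the opening at its end, in the units of the state.
- r.sense(): the state, without advancing time (a new reading comes with each control period).
- r.grab_frame(name): name is "scene" or "side" or "wrist"; returns a dict with "img" (420x560x3 uint8, blue, green, red), "K" (3x3 intrinsics, pixels), "k1" (the pictures are not rectified: a ray, as slopes to the right and down, at radius r is drawn at 1 + k1 r^2 times it, then the intrinsics apply), "world_to_cam" (4x4, takes a point from world to camera coordinates). Camera axes: x right, y down, z forward; pixel columns grow to the right and rows downward; lengths in mm; the calibration is good to about 2 mm. A picture is of the moment at which its call begins. There is no depth.
- r.sign_off(): hands the job in, once; it reports no verdict.
Trained networks look in a picture, given as the dict that the camera call returned (one of the last four; its "shot" number tells which), for a name from the list of things; names that differ only in an ending like _2 or _b are one class to them, and where a whole thing is asked for, a point or a joint stands for the part that bears it (a point fixed in the world has none). Each returns a list of dicts, best first, with "conf" (0 to 1); they miss things now and then, are a little off and sometimes report something else, mostly with a low value. They report only what shows in the picture. A call takes as long as a camera call. They do not tell look-alikes from the thing itself.
- r.outline_of(picture, thing): "region" (420x560 bool, what is visible of it).
- r.mark_of(picture, thing): "position" ([x, y, z] in mm, in world coordinates, good to about 4 mm: a listed point, or the origin of a listed thing).
The state is a dict: "clock": time; "qpos": joint angles; "qvel": joint speeds; "joint_efforts": joint torques, N m; "eef_pos": TCP position; "tcp_rot": TCP orientation; "contact_force": force on the tool from outside, world axes, zero at the start; "wrist_torque": the same for the moment, N m; "opening": opening from 0.0 (shut) to 1.0 (fully open).
Only numpy, scipy, OpenCV 4.12 (cv2) and the standard library are available. Lean on these libraries where they do the work, as an engineer would, in place of code of your own. Each camera call takes 0.05 s, during which the arm holds its last target.

## Working session

There is one attempt and no reset: what is moved stays moved. The work goes in short steps, Python scripts to look and compute and a tool call to move; the robot and the scene stay as the last step left them, time stands still between calls to the robot, and variables do not carry over. Pictures are saved under pics/ and viewed, and the job is handed in when it is done.

Besides the shell and the picture viewer there is one more tool, called after "Emit:" as name(argument=value, ...), one argument or row to a line, values as JSON. move_arm: Moves the arm, as the interface text tells. Its arguments: {"type":"object","properties":{"targets":{"type":"array","items":{"type":"number"}},"squeeze":{"type":"number"}},"required":["targets"]}

```bash
ls; mkdir -p pics; cat > h.py <<'E'
from rig import r
import numpy as np, cv2
def und(p,px):
    K=p["K"];k1=p["k1"]
    xd=np.array([(px[0]-K[0,2])/K[0,0],(px[1]-K[1,2])/K[1,1]])
    x=xd.copy()
    for _ in range(30): x=xd/(1+k1*(x@x))
    return x
def ray(p,px):
    x=und(p,px);T=np.array(p["world_to_cam"]);R=T[:3,:3];t=T[:3,3]
    return -R.T@t, R.T@np.array([x[0],x[1],1.])
def onz(p,px,z):
    c,d=ray(p,px); return c+d*(z-c[2])/d[2]
def proj(p,X):
    T=np.array(p["world_to_cam"]);c=T[:3,:3]@np.array(X,float)+T[:3,3]
    x=c[:2]/c[2]; x=x*(1+p["k1"]*(x@x)); K=p["K"]
    return np.array([K[0,0]*x[0]+K[0,2],K[1,1]*x[1]+K[1,2]])
E
python3 - <<'E'
from h import *
print(r.sense(), r.grip_point_offset)
for n in ["scene","side","wrist"]:
    p=r.grab_frame(n); p["K"]=np.array(p["K"])
    cv2.imwrite(f"pics/a_{n}.png",p["img"])
    for t in ["jig","capsule","sleeve","drift"]:
        print(n,t,[(np.round(m["position"]),round(m["conf"],2)) for m in r.mark_of(p,t)])
E
```

```text
pics
{'clock': 0.0, 'qpos': array([ 1.33159684e+00,  3.53654701e-01,  1.63412689e+00,  2.49834456e-05,
        1.15521920e+00, -2.40330629e-03]), 'qvel': array([-0.00173146, -0.00082155, -0.00142142,  0.00015896, -0.00216753,
        0.00050937]), 'joint_efforts': array([-2.58442751e-04, -6.05223227e+01, -3.42082858e+01, -1.28318602e-04,
        9.28901281e-03,  6.44856755e-06]), 'eef_pos': array([146.49932877, 607.09523103, 230.56069628]), 'tcp_rot': array([-3.14018458e+00, -2.62268284e-05,  2.90478635e+00]), 'contact_force': array([ 0.82747277, -0.87819137, -0.36546839]), 'wrist_torque': array([ 0.00608474, -0.00450378,  0.05729985]), 'opening': 1.0017286426254541} 18.700000000000003
scene jig [(array([569., 120.,  -1.]), 0.89)]
scene capsule [(array([556., 300.,   2.]), 0.78), (array([564., 163.,  87.]), 0.66)]
scene sleeve [(array([572.,  75.,  91.]), 0.78), (array([564., 160.,  88.]), 0.26)]
scene drift [(array([ 631., -161.,   12.]), 0.75), (array([ 505., -128.,   -3.]), 0.67), (array([571., 115.,  -2.]), 0.3)]
side jig [(array([570., 117.,  -5.]), 0.89)]
side capsule [(array([566., 161.,  90.]), 0.77), (array([554., 301.,   1.]), 0.76)]
side sleeve []
side drift [(array([ 625., -163.,    6.]), 0.96), (array([ 508., -126.,    3.]), 0.8)]
wrist jig []
wrist capsule []
wrist sleeve []
wrist drift []
```

View pics/a_scene.png

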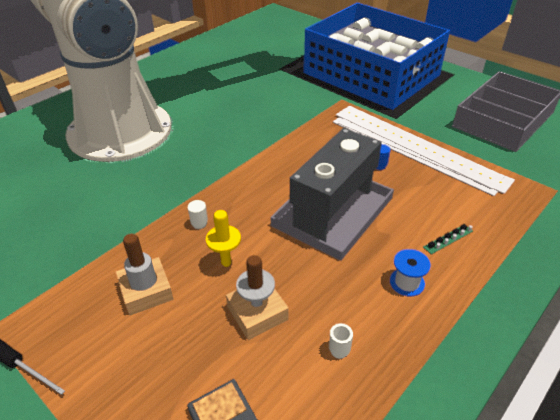

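View pics/a_side.png

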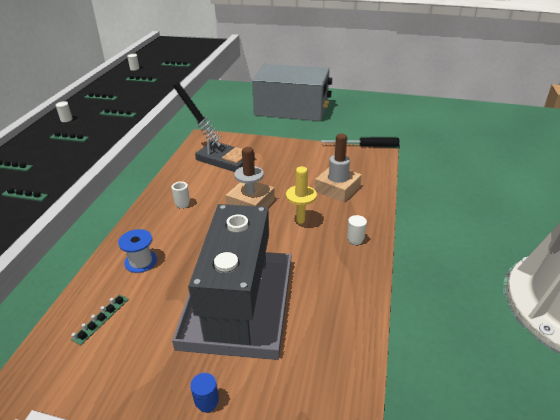

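View pics/a_wrist.png

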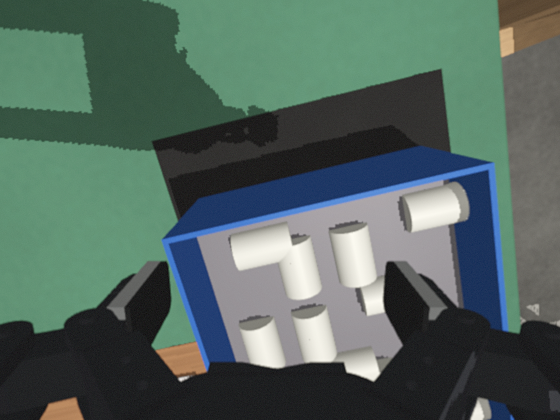

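Scene view: the solid capsule is in the far bore at about (349,146), and the open sleeve is at (325,170). The guarded drift with its dark grip stands in the block at (256,275). The rammer is at (140,265) and the yellow decoy at (222,240). Next I'll measure these precisely.

```bash
python3 - <<'E'
from h import *
P={n:r.grab_frame(n) for n in ["scene","side"]}
print({n:(p["k1"]) for n,p in P.items()})
for n,p in P.items():
    p["K"]=np.array(p["K"])
    for t in ["drift","capsule","sleeve"]:
        for o in r.outline_of(p,t)[:3]:
            m=o["region"].astype(np.uint8); ys,xs=np.nonzero(m)
            print(n,t,round(o["conf"],2),xs.min(),xs.max(),ys.min(),ys.max(),m.sum(),np.round([xs.mean(),ys.mean()],1))
    im=p["img"]
    c={"scene":[(180,130,420,340)],"side":[(190,130,370,290)]}[n][0]
    s=im[c[1]:c[3],c[0]:c[2]]; k=min(800/s.shape[1],600/s.shape[0])
    cv2.imwrite(f"pics/b_{n}.png",cv2.resize(s,None,fx=k,fy=k,interpolation=cv2.INTER_CUBIC)); print(n,c,k)
    print({t:np.round(proj(p,X),1) for t,X in dict(cap=(566,162,141),slv=(572,75,141),gtop=(628,-162,135),guard=(628,-162,79)).items()})
print(onz(P["scene"],(221,213),127), onz(P["side"],(301,171),127))
E
```

```text
{'scene': 0.04414697061494119, 'side': -0.07109406782934113}
scene drift 0.79 206 239 210 265 1106 [222.3 236.8]
scene capsule 0.72 340 358 139 153 220 [349.5 146. ]
scene capsule 0.67 378 389 144 168 210 [383.7 156. ]
scene sleeve 0.81 315 333 163 178 254 [324.  170.5]
scene (180, 130, 420, 340) 2.857142857142857
{'cap': array([350.7, 143.5]), 'slv': array([324.5, 166.4]), 'gtop': array([254.7, 259.3]), 'guard': array([256.3, 283. ])}
side drift 0.97 285 316 166 223 906 [300.8 192.9]
side drift 0.58 235 263 147 192 697 [248.3 170. ]
side capsule 0.97 191 218 373 411 859 [204.6 391.6]
side capsule 0.83 214 237 252 271 383 [225.5 261.9]
side sleeve 0.52 227 247 214 231 314 [236.9 222.8]
side (190, 130, 370, 290) 3.75
{'cap': array([223.1, 260.5]), 'slv': array([237.2, 222.7]), 'gtop': array([245.6, 149.3]), 'guard': array([247.1, 173.2])}
[ 510.03067586 -121.62242259  127.        ] [ 507.28573749 -117.10603502  127.        ]
```

```bash
sleep 1
```

```text
(no output)
```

View pics/b_scene.png

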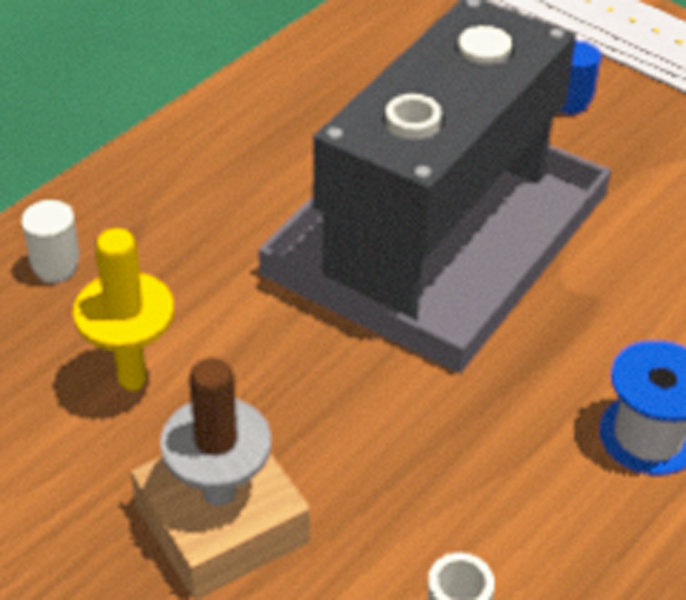

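View pics/b_side.png

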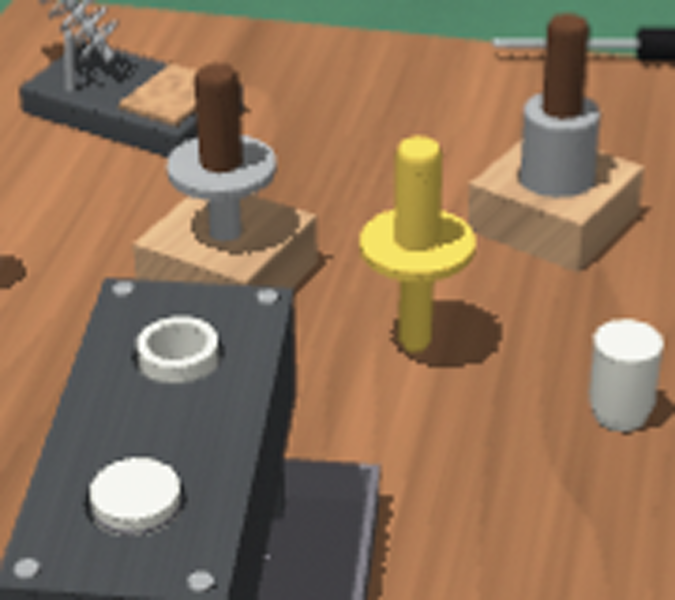

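```bash
cat >> h.py <<'E'
def tri(obs):
    A=np.zeros((3,3));b=np.zeros(3)
    for p,px in obs:
        c,d=ray(p,px);d=d/np.linalg.norm(d);M=np.eye(3)-np.outer(d,d);A+=M;b+=M@c
    return np.linalg.solve(A,b)
E
python3 - <<'E'
from h import *
P={n:r.grab_frame(n) for n in ["scene","side"]}
for t,(a,b,z) in dict(cap=((349.8,145.4),(226,260.9),141),slv=((324.6,169.2),(237.3,221.5),141),grip=((254.6,259.9),(248.1,149.7),135),guard=((255.6,284),(249.1,173.7),79),yel=((221.3,214),(301.7,170.3),127),cs=((297.3,176.5),(222.8,206.7),135),ce=((328,190.2),(261.6,208.8),135),cn=((374.9,141.9),(243.3,285),135),cnn=((345.4,130.7),(196.7,281.3),135)).items():
    print(t,np.round(tri([(P["scene"],a),(P["side"],b)]),1),np.round(onz(P["scene"],a,z),1),np.round(onz(P["side"],b,z),1))
E
```

```text
cap [564.4 159.4 137.7] [568.3 156.  141. ] [561.8 161.9 141. ]
slv [574.5  70.4 139. ] [577.2  68.7 141. ] [572.7  72.1 141. ]
grip [ 625.2 -162.4  133.1] [ 628.7 -162.9  135. ] [ 622.6 -161.3  135. ]
guard [ 625.6 -163.3   76.6] [ 628.5 -164.1   79. ] [ 623.3 -160.9   79. ]
yel [ 508.3 -121.7  124.7] [ 512.2 -122.9  127. ] [ 506.5 -119.8  127. ]
cs [584.9  25.2 145.8] [549.3  26.8 135. ] [610.6  31.8 135. ]
ce [574.9  34.5 126.6] [612.9  33.6 135. ] [546.2  24.  135. ]
cn [556.6 204.6 126.3] [593.1 203.6 135. ] [526.5 196.2 135. ]
cnn [562.4 196.6 145.5] [528.1 196.9 135. ] [590.7 203.5 135. ]
```

```bash
cat >> h.py <<'E'
from scipy.spatial.transform import Rotation as Ro
def delta(target, s=None):
    s=s or r.sense()
    R=Ro.from_euler('xyz',s["tcp_rot"]).as_matrix()
    return np.round(R.T@(np.array(target)-s["eef_pos"])/10,2), R
E
python3 -c "
from h import *
print(delta((625.5,-162.5,250)))"
```

```text
(array([-64.62, -63.62,  -1.87]), array([[-9.72082389e-01,  2.34639785e-01, -3.20434992e-05],
       [ 2.34639785e-01,  9.72082389e-01, -1.48138267e-06],
       [ 3.08013299e-05, -8.95870577e-06, -9.99999999e-01]]))
```

Emit:
move_arm(
  targets=[1, 0, 0, -2, 0, 1, -64.6, -63.6, -2, 0, 1, -64.6, -63.6, -2, 0, 1, -64.6, -63.6, -2, 0, 1, -64.6, -63.6, -2, 0, 1, -64.6, -63.6, -2, 0, 1, -64.6, -63.6, -2, 0, 1, -64.6, -63.6, -2, 0, 1, -64.6, -63.6, -2, 0, 1, -64.6, -63.6, -2, 0],
  squeeze=80,
)

```text
clock: 2.25
eef_pos: [385.0, 223.7, 251.7]
tcp_rot: [3.141, 0.001, 2.905]
contact_force: [1.1, 0.2, -0.4]
opening: 1.003
```

```bash
python3 -c "
from h import *
print(delta((625.5,-162.5,250))[0], r.sense()['eef_pos'],r.sense()['tcp_rot'],r.sense()['qpos'])"
```

```text
[-32.42 -31.91   0.17] [385.04368439 223.68964924 251.65728543] [3.14087313e+00 7.62780319e-04 2.90509188e+00] [ 5.22925585e-01  4.39971978e-02  1.97564030e+00 -3.72788677e-06
  1.12090657e+00 -8.11368627e-01]
```

Emit:
move_arm(
  targets=[1, -32, -31.5, 0, 0, 1, -32, -31.5, 0, 0, 1, -32, -31.5, 0, 0, 1, -32, -31.5, 0, 0, 1, -32, -31.5, 0, 0, 1, -32, -31.5, 0, 0, 1, -32, -31.5, 0, 0, 1, -32, -31.5, 0, 0, 1, -32, -31.5, 0, 0, 1, -32, -31.5, 0, 0],
)

```text
clock: 3.25
eef_pos: [623.9, -160.8, 250.8]
tcp_rot: [-3.14, 0.002, 2.901]
contact_force: [1.0, -0.4, -0.6]
opening: 0.997
```

```bash
python3 -c "
from h import *
print(delta((625.5,-162.5,250))[0], r.sense()['eef_pos'],r.sense()['tcp_rot'],r.sense()['qpos'])
p=r.grab_frame('wrist'); cv2.imwrite('pics/c.png',p['img'])
print([(np.round(m['position']),m['conf']) for m in r.mark_of(p,'drift')])
print(proj(p,(625.5,-162.5,135)),proj(p,(625.5,-162.5,79)))
"
```

```text
[-0.2  -0.12  0.09] [ 623.8853734  -160.84106703  250.84450613] [-3.14019092e+00  2.05571813e-03  2.90135245e+00] [-2.53908985e-01  3.64934510e-01  1.57099626e+00 -1.47160823e-03
  1.20358757e+00 -1.58393677e+00]
[(array([ 509., -127.,   -2.]), 0.71), (array([ 628., -162.,    9.]), 0.69)]
[275.26520198 205.86016615] [275.5555493  189.98103601]
```

View pics/c.png

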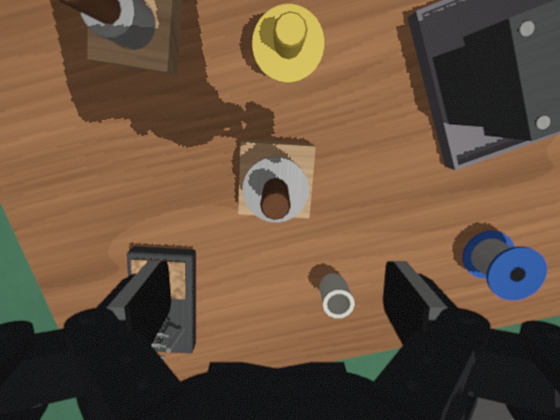

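The grip top is at (275,205) and the guard at (275,189), both matching my estimate, so I'll descend and grasp.

Emit:
move_arm(
  targets=[1, -0.2, -0.1, 4, 0, 1, -0.2, -0.1, 8, 0, 1, -0.2, -0.1, 12, 0, 1, -0.2, -0.1, 14, 0, 1, -0.2, -0.1, 15.9, 0, 1, -0.2, -0.1, 15.9, 0, -1, -0.2, -0.1, 15.9, 0, -1, -0.2, -0.1, 15.9, 0, -1, -0.2, -0.1, 15.9, 0, -1, -0.2, -0.1, 15.9, 0],
  squeeze=80,
)

```text
clock: 4.35
eef_pos: [623.7, -157.4, 93.4]
tcp_rot: [-3.142, 0.002, 2.905]
contact_force: [-0.6, 0.2, 0.4]
opening: 0.328
```

Emit:
move_arm(
  targets=[-1, 0, 0, 0, 0, -1, 0, 0, 0, 0, -1, 0, 0, 0, 0, -1, 0, 0, 0, 0],
)

```text
clock: 4.75
eef_pos: [623.7, -158.2, 93.5]
tcp_rot: [-3.141, 0.002, 2.905]
contact_force: [-0.8, -3.5, 5.8]
opening: 0.263
```

```bash
python3 -c "
from h import *
print(r.sense()['eef_pos'],r.sense()['tcp_rot'],r.sense()['opening'])
for n in ('side','wrist'):
    p=r.grab_frame(n); cv2.imwrite('pics/d_%s.png'%n,p['img'])
"
```

```text
[ 623.66943877 -158.24920756   93.45671326] [-3.14052860e+00  1.67796221e-03  2.90485984e+00] 0.2628602077030296
```

View pics/d_side.png

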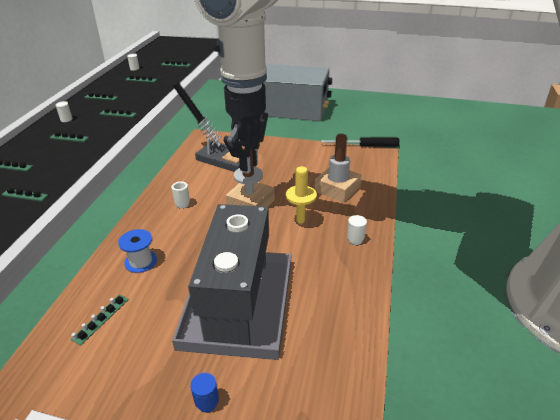

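View pics/d_wrist.png

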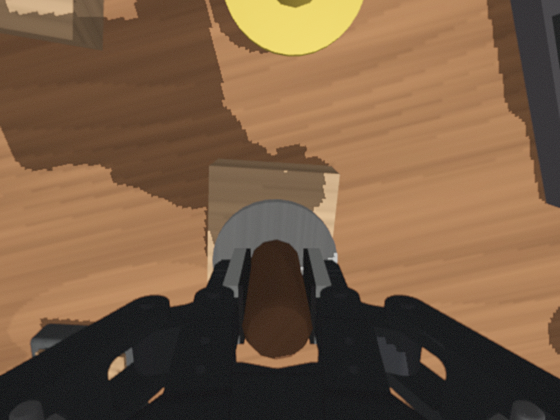

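The grip is held centred in the jaws. I'll lift straight up out of the block.

Emit:
move_arm(
  targets=[-1, 0, 0, -1, 0, -1, 0, 0, -2, 0, -1, 0, 0, -3, 0, -1, 0, 0, -5, 0, -1, 0, 0, -9, 0, -1, 0, 0, -13, 0, -1, 0, 0, -17, 0, -1, 0, 0, -17.5, 0, -1, 0, 0, -17.5, 0],
)

```text
clock: 5.75
eef_pos: [623.8, -157.0, 269.3]
tcp_rot: [3.141, 0.003, 2.905]
contact_force: [-0.6, -0.2, -2.2]
opening: 0.266
```

```bash
python3 -c "
from h import *
s=r.sense();print(s['eef_pos'],s['tcp_rot'],s['opening'],s['contact_force'],s['wrist_torque'])
for n in ('side','scene'):
    p=r.grab_frame(n); im=p['img']; e=s['eef_pos']
    print(n,[ (np.round(m['position']),round(m['conf'],2)) for m in r.mark_of(p,'drift')])
    a=proj(p,e-[0,0,20]);print(proj(p,e),proj(p,e-[0,0,85.5]))
    x,y=np.clip(a.astype(int),[90,70],[470,350]);print(x-90,y-70)
    cv2.imwrite('pics/e_%s.png'%n,cv2.resize(im[y-70:y+70,x-90:x+90],None,fx=4,fy=4,interpolation=cv2.INTER_CUBIC))
"
```

```text
[ 623.78863498 -156.96413908  269.34855394] [3.14097817 0.00314131 2.90493456] 0.2663887940109076 [-0.58034424 -0.23953359 -2.20967289] [ 0.00947761  0.03956861 -0.02275018]
side [(array([ 508., -128.,    1.]), 0.95), (array([ 628., -164.,  181.]), 0.67)]
[243.11452477  85.64486901] [245.61384973 128.34080714]
153 26
scene [(array([ 625., -162.,  185.]), 0.97), (array([ 508., -124.,   -3.]), 0.69)]
[250.41353851 188.11779044] [253.49604199 233.30550425]
161 129
```

View pics/e_side.png

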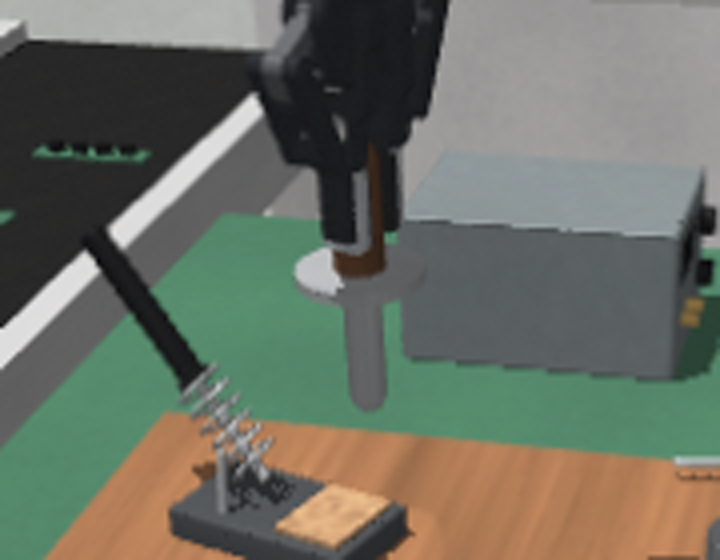

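View pics/e_scene.png

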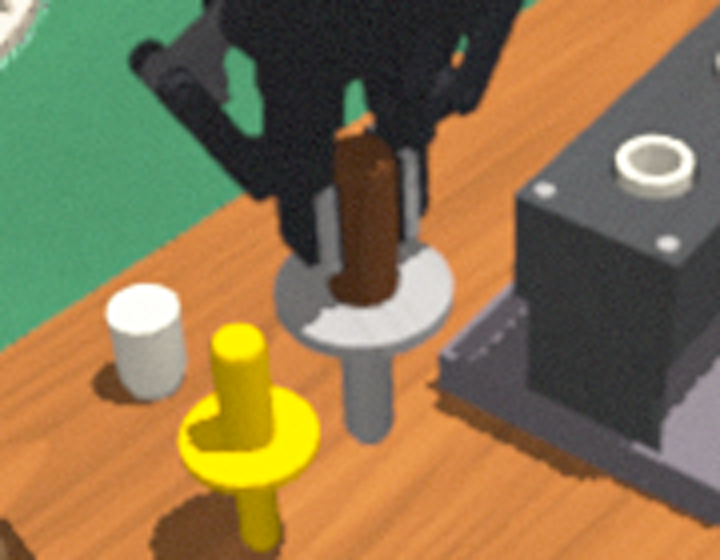

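```bash
python3 -c "
from h import *
P={n:r.grab_frame(n) for n in ['scene','side']}
n=tri([(P['scene'],(253.3,237)),(P['side'],(245.4,126))]);g=tri([(P['scene'],(252,202.7)),(P['side'],(243,94.5))])
e=r.sense()['eef_pos'];print(n,g,e)
print(n-e)
for t in [(n[0]+0,n[1],n[2])]:
    d=np.array([564.4,159.4])-n[:2]; print(delta((e[0]+d[0],e[1]+d[1],e[2]))[0])
"
```

```text
[ 627.55104518 -163.26550592  184.65499389] [ 627.82954284 -161.37153909  249.5962987 ] [ 622.44658544 -157.04377893  265.64725428]
[  5.10445974  -6.22172699 -80.99226039]
[13.71 29.88  0.04]
```

Emit:
move_arm(
  targets=[-1, 3, 6.6, 0, 0, -1, 5, 11, 0, 0, -1, 7, 15.4, 0, 0, -1, 9, 19.7, 0, 0, -1, 11, 24, 0, 0, -1, 12.5, 27.2, 0, 0, -1, 13.5, 29.3, 0, 0, -1, 13.7, 29.9, 0, 0, -1, 13.7, 29.9, 0, 0, -1, 13.7, 29.9, 0, 0],
)

```text
clock: 7.05
eef_pos: [560.2, 164.5, 266.8]
tcp_rot: [-3.141, -0.0, 2.904]
contact_force: [-0.3, 0.1, -1.7]
opening: 0.258
```

```bash
python3 -c "
from h import *
s=r.sense();print(s['eef_pos'],s['tcp_rot'],s['opening'],s['contact_force'])
for n in ('side','scene','wrist'):
    p=r.grab_frame(n); im=p['img']; e=s['eef_pos']
    if n=='wrist': cv2.imwrite('pics/f_wrist.png',im); continue
    print(n,[ (np.round(m['position']),round(m['conf'],2)) for m in r.mark_of(p,'drift')])
    a=proj(p,e-[0,0,70]);
    x,y=np.clip(a.astype(int),[90,70],[470,350]);print(x-90,y-70)
    cv2.imwrite('pics/f_%s.png'%n,cv2.resize(im[y-70:y+70,x-90:x+90],None,fx=4,fy=4,interpolation=cv2.INTER_CUBIC))
"
```

```text
[560.24589938 164.54718133 266.82937618] [-3.14070097e+00 -4.23973514e-04  2.90448759e+00] 0.2579621572446193 [-0.2589899   0.06792661 -1.65162371]
side [(array([ 510., -125.,    1.]), 0.93), (array([564., 159., 181.]), 0.91)]
133 161
scene [(array([ 508., -126.,   -2.]), 0.85), (array([565., 158., 183.]), 0.69)]
261 46
```

View pics/f_side.png

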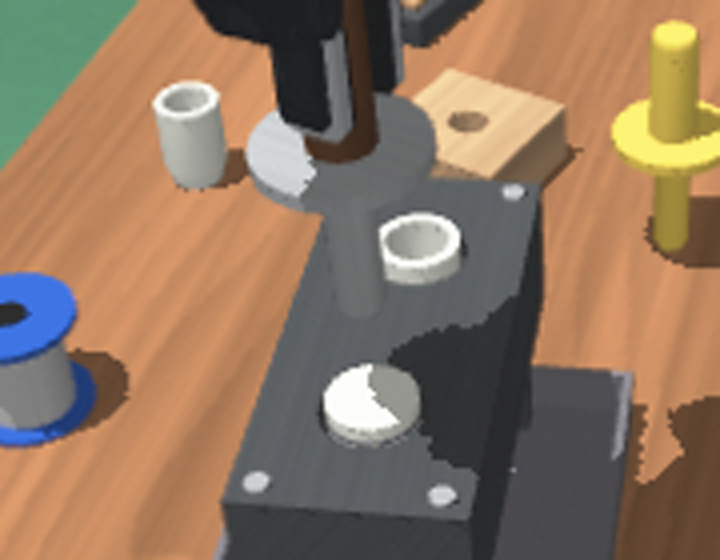

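View pics/f_scene.png

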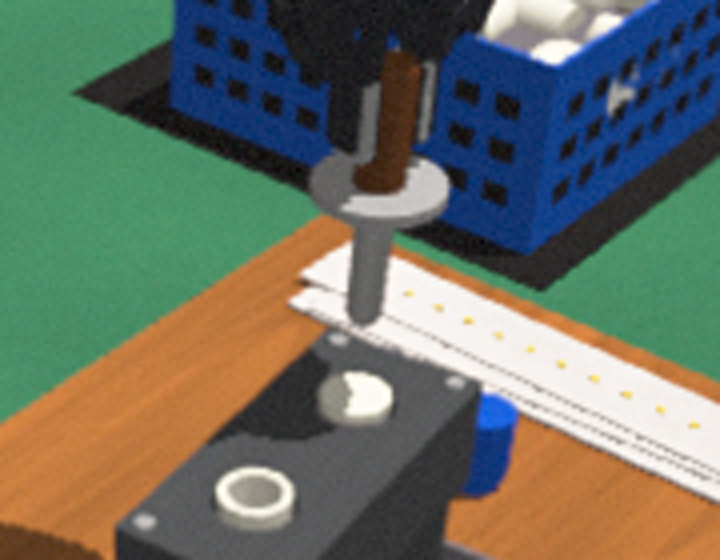

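View pics/f_wrist.png

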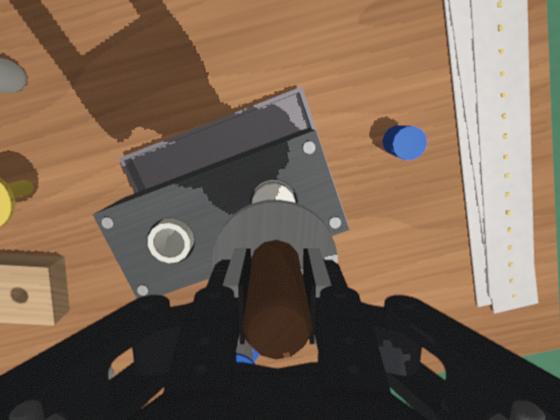

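```bash
python3 -c "
from h import *
P={n:r.grab_frame(n) for n in ['scene','side']}
n=tri([(P['scene'],(351.5,124.5)),(P['side'],(223.5,237.5))]);g=tri([(P['scene'],(356,92.5)),(P['side'],(218.25,198))])
e=r.sense()['eef_pos'];print(n,g,e)
t=tri([(P['scene'],(261+401/4,46+57/4)),(P['side'],(218.25,198))])
for k,p in P.items(): 
  print(k,proj(p,n),proj(p,n+[0,0,68]),proj(p,n+[0,0,127]), proj(p,n-[0,0,n[2]-138]))
"
```

```text
[562.95408464 161.06207868 182.91115829] [564.18099551 162.223199   248.95213061] [560.29427984 164.87446456 267.30243786]
scene [351.01554019 124.38843943] [354.3887864   91.34193087] [357.65205783  59.5873557 ] [348.98338633 144.40889401]
side [222.85323331 237.68027709] [218.31263813 196.62315406] [213.89031823 156.0769817 ] [225.5649141  261.93309553]
```

Emit:
move_arm(
  targets=[-1, -0.2, -0.1, 1.5, 0, -1, -0.2, -0.1, 3, 0, -1, -0.2, -0.1, 3.5, 0, -1, -0.2, -0.1, 4, 0, -1, -0.2, -0.1, 4.4, 0, -1, -0.2, -0.1, 4.8, 0, -1, -0.2, -0.1, 5.2, 0, -1, -0.2, -0.1, 5.5, 0, -1, -0.2, -0.1, 5.5, 0],
)

```text
clock: 8.3
eef_pos: [561.7, 164.1, 212.0]
tcp_rot: [-3.142, -0.0, 2.905]
contact_force: [-0.3, 0.5, -2.2]
opening: 0.258
```

```bash
python3 -c "
from h import *
s=r.sense();print(s['eef_pos'],s['tcp_rot'],s['opening'],s['contact_force'],s['wrist_torque'])
for n in ('side','scene'):
    p=r.grab_frame(n); im=p['img']; e=s['eef_pos']
    a=proj(p,e-[0,0,70]);
    x,y=np.clip(a.astype(int),[90,70],[470,350]);print(x-90,y-70)
    cv2.imwrite('pics/g_%s.png'%n,cv2.resize(im[y-70:y+70,x-90:x+90],None,fx=4,fy=4,interpolation=cv2.INTER_CUBIC))
"
```

```text
[561.74634892 164.10544665 212.04545414] [-3.14154423e+00 -1.25897926e-04  2.90484993e+00] 0.2576325313097617 [-0.31735159  0.47744444 -2.20443841] [0.00935003 0.02833681 0.01414815]
135 191
259 71
```

View pics/g_side.png

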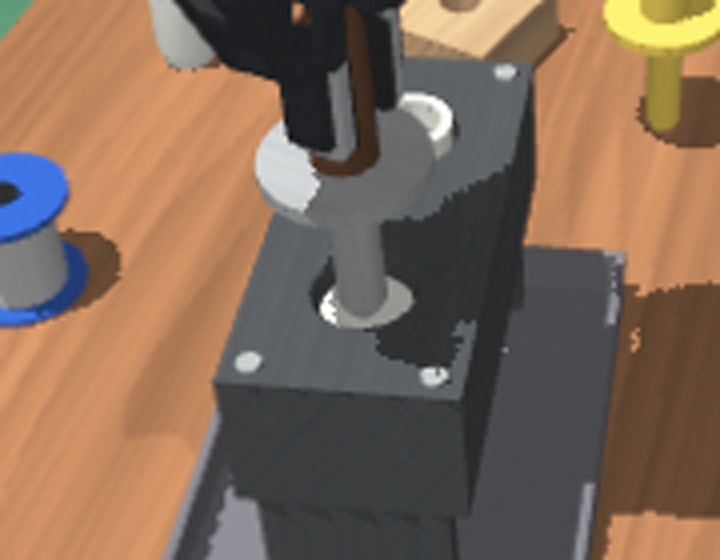

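View pics/g_scene.png

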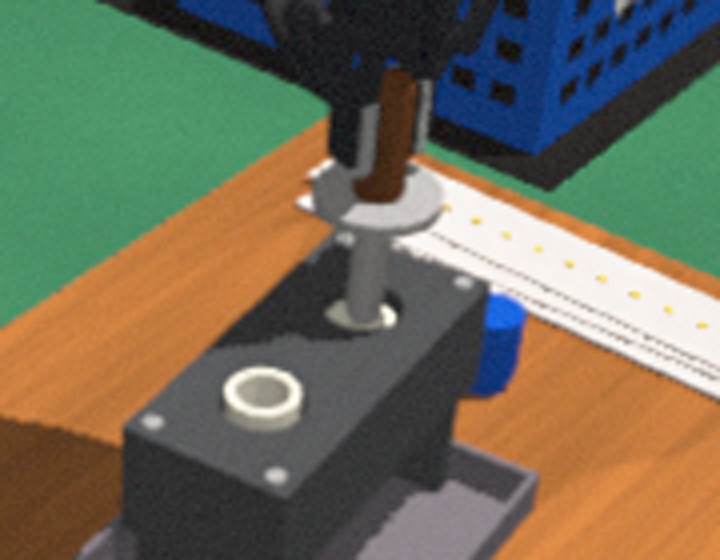

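The nose is centred on the capsule and inside the bore, and the capsule is sinking. I'll keep pushing.

Emit:
move_arm(
  targets=[-1, 0, 0, 0.5, 0, -1, 0, 0, 1, 0, -1, 0, 0, 1.5, 0, -1, 0, 0, 2, 0, -1, 0, 0, 2.6, 0, -1, 0, 0, 3.2, 0, -1, 0, 0, 3.8, 0, -1, 0, 0, 4.4, 0, -1, 0, 0, 4.9, 0, -1, 0, 0, 4.9, 0],
)

```text
clock: 9.4
eef_pos: [561.1, 163.9, 162.1]
tcp_rot: [-3.141, -0.002, 2.905]
contact_force: [-0.3, -0.5, -1.3]
opening: 0.261
```

Emit:
move_arm(
  targets=[-1, 0, 0, 0.2, 0, -1, 0, 0, 0.4, 0, -1, 0, 0, 0.4, 0],
)

```text
clock: 9.7
eef_pos: [561.8, 164.1, 159.1]
tcp_rot: [-3.142, -0.0, 2.905]
contact_force: [0.7, 0.0, -2.2]
opening: 0.262
```

```bash
cat > look.py <<'E'
from h import *
import sys
t=sys.argv[1]
s=r.sense();print(s['clock'],s['eef_pos'],s['tcp_rot'],s['opening'],s['contact_force'],s['wrist_torque'])
for n in ('side','scene'):
    p=r.grab_frame(n); im=p['img']; e=s['eef_pos']
    print(n,{k:[ (np.round(m['position']),round(m['conf'],2)) for m in r.mark_of(p,k)] for k in ('capsule','drift')})
    a=proj(p,[565,159,90]);
    x,y=np.clip(a.astype(int),[90,70],[470,350]);print(x-90,y-70)
    cv2.imwrite('pics/%s_%s.png'%(t,n),cv2.resize(im[y-70:y+70,x-90:x+90],None,fx=4,fy=4,interpolation=cv2.INTER_CUBIC))
E
python3 look.py h
```

```text
9.7 [561.78215473 164.05303469 159.14480135] [-3.14151781e+00 -1.45558357e-04  2.90482448e+00] 0.26223070336834964 [ 0.67920972  0.02657436 -2.16341811] [-0.01795476 -0.02649979 -0.03646915]
side {'capsule': [(array([553., 300.,   0.]), 0.81), (array([549., 150.,   5.]), 0.35)], 'drift': [(array([ 509., -124.,   -1.]), 0.74)]}
137 214
scene {'capsule': [(array([556., 299.,   0.]), 0.63)], 'drift': [(array([570., 119.,   2.]), 0.73), (array([ 508., -126.,   -1.]), 0.66)]}
257 95
```

View pics/h_side.png

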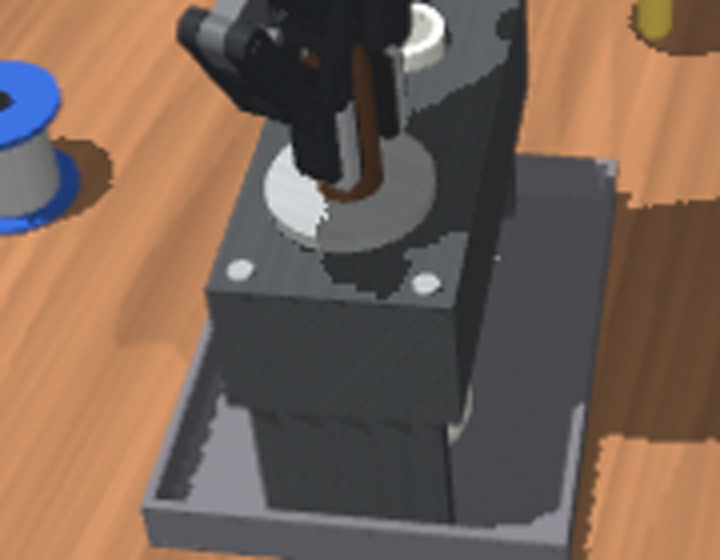

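View pics/h_scene.png

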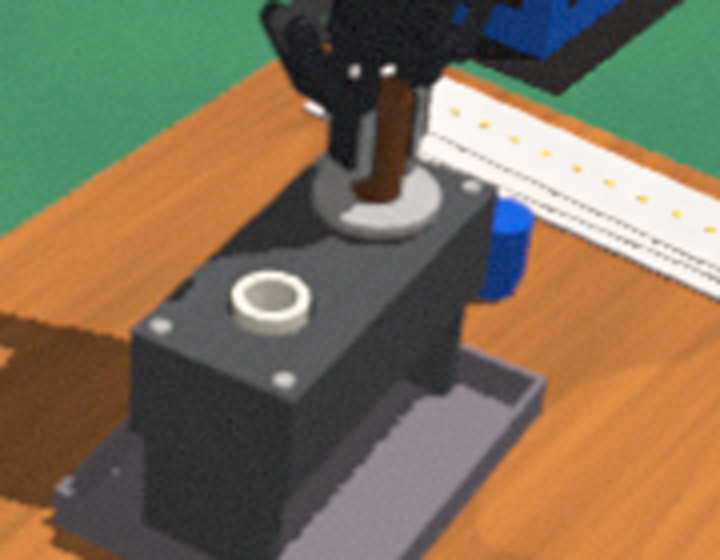

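The capsule has dropped: its edge shows below the block at crop (462,415). The guard is a few mm above the block, so I'll seat it gently.

Emit:
move_arm(
  targets=[-1, 0, 0, 0.1, 0, -1, 0, 0, 0.2, 0, -1, 0, 0, 0.2, 0],
)

```text
clock: 10.3
eef_pos: [561.7, 164.0, 157.1]
tcp_rot: [-3.141, -0.0, 2.905]
contact_force: [0.8, -0.2, -2.1]
opening: 0.263
```

Emit:
move_arm(
  targets=[-1, 0, 0, 0.1, 0, -1, 0, 0, 0.1, 0],
)

```text
clock: 10.5
eef_pos: [561.8, 164.1, 156.2]
tcp_rot: [-3.142, -0.0, 2.905]
contact_force: [0.0, -0.4, -1.4]
opening: 0.259
```

Emit:
move_arm(
  targets=[-1, 0, 0, 0.1, 0, -1, 0, 0, 0.1, 0],
)

```text
clock: 10.7
eef_pos: [561.9, 164.0, 156.0]
tcp_rot: [3.142, 0.0, 2.905]
contact_force: [-2.5, -1.3, 5.3]
opening: 0.256
```

Emit:
move_arm(
  targets=[-1, 0, 0, 0.1, 0, -1, 0, 0, 0.1, 0],
)

```text
clock: 10.9
eef_pos: [562.0, 163.9, 155.9]
tcp_rot: [3.141, 0.001, 2.905]
contact_force: [-5.7, -3.2, 13.3]
opening: 0.26
```

The guard has touched the block, with the force up to 13 N. I'll open the jaws part-way so it settles flat.

Emit:
move_arm(
  targets=[-0.3, 0, 0, 0, 0, 0.1, 0, 0, 0, 0, 0.2, 0, 0, 0, 0, 0.2, 0, 0, 0, 0, 0.2, 0, 0, 0, 0],
)

```text
clock: 11.4
eef_pos: [561.8, 164.1, 154.1]
tcp_rot: [-3.141, -0.0, 2.905]
contact_force: [-0.2, -0.5, -0.4]
opening: 0.602
```

```bash
python3 look.py i
```

```text
11.4 [561.79701734 164.07588383 154.12104422] [-3.14148855e+00 -2.09778565e-04  2.90476706e+00] 0.6015607995037416 [-0.15926169 -0.48418224 -0.39525791] [ 0.03635735  0.04309681 -0.04560944]
side {'capsule': [(array([555., 303.,   1.]), 0.66), (array([549., 148.,   2.]), 0.47)], 'drift': [(array([ 510., -128.,    1.]), 0.75)]}
137 214
scene {'capsule': [(array([556., 300.,   0.]), 0.57)], 'drift': [(array([ 509., -125.,   -2.]), 0.63)]}
257 95
```

View pics/i_side.png

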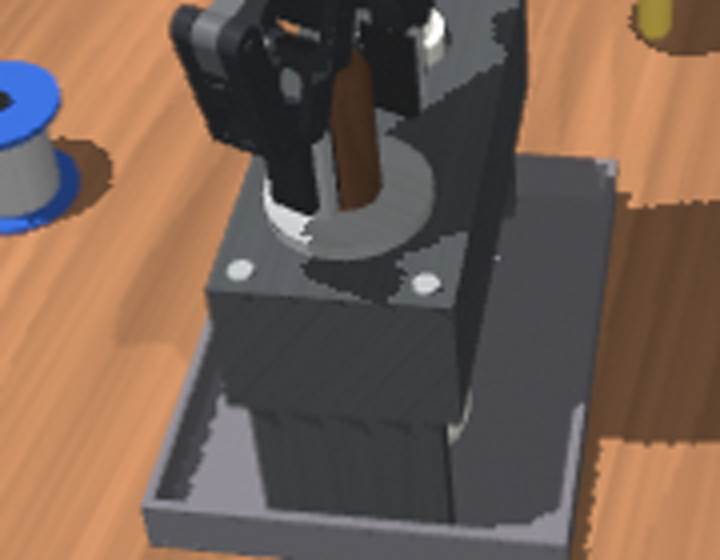

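View pics/i_scene.png

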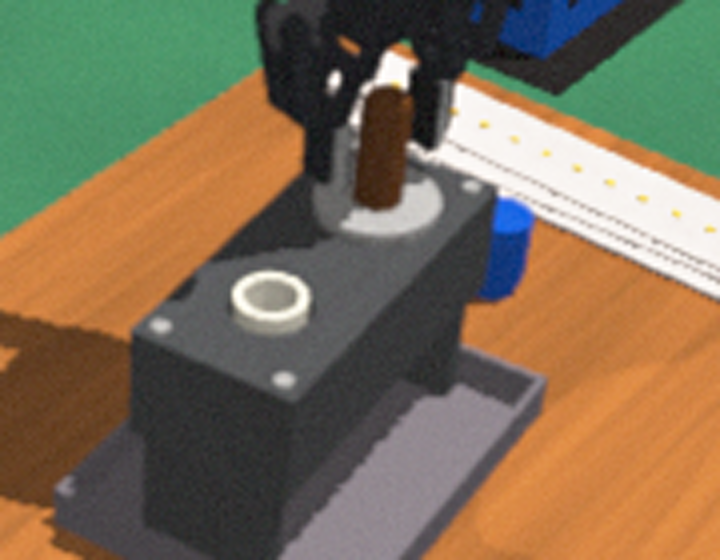

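The guard is down flat and the jaws are clear of the grip. I'll retreat straight up.

Emit:
move_arm(
  targets=[0.3, 0, 0, -0.5, 0, 0.3, 0, 0, -1.5, 0, 0.3, 0, 0, -3, 0, 0.3, 0, 0, -5, 0, 0.3, 0, 0, -8, 0, 0.3, 0, 0, -12, 0, 0.3, 0, 0, -16, 0, 0.3, 0, 0, -18, 0, 0.3, 0, 0, -18, 0, 0.3, 0, 0, -18, 0],
)

```text
clock: 12.7
eef_pos: [561.8, 164.1, 335.2]
tcp_rot: [3.141, 0.001, 2.905]
contact_force: [-0.1, -0.1, -0.7]
opening: 0.651
```

Emit:
move_arm(
  targets=[0.3, 5, 0, 0, 0, 0.3, 10, 0, 0, 0, 0.3, 15, 0, 0, 0, 0.3, 15, 0, 0, 0, 0.3, 15, 0, 0, 0],
)

```text
clock: 13.2
eef_pos: [414.9, 199.3, 333.7]
tcp_rot: [-3.141, -0.001, 2.906]
contact_force: [-0.2, 0.3, 0.8]
opening: 0.653
```

```bash
python3 look.py j; python3 -c "
from h import *
cv2.imwrite('pics/j_wrist.png',r.grab_frame('wrist')['img'])"
```

```text
13.2 [414.91095882 199.29770237 333.68371009] [-3.14095536e+00 -5.38110020e-04  2.90638476e+00] 0.6534928071817081 [-0.15118494  0.32163898  0.76820209] [0.00272007 0.04649456 0.0031395 ]
side {'capsule': [(array([554., 300.,   0.]), 0.91), (array([549., 151.,   4.]), 0.57)], 'drift': [(array([ 507., -125.,    1.]), 0.84), (array([551., 150.,   1.]), 0.26)]}
137 214
scene {'capsule': [(array([558., 296.,  -0.]), 0.75)], 'drift': [(array([ 507., -128.,   -2.]), 0.62)]}
257 95
```

View pics/j_side.png

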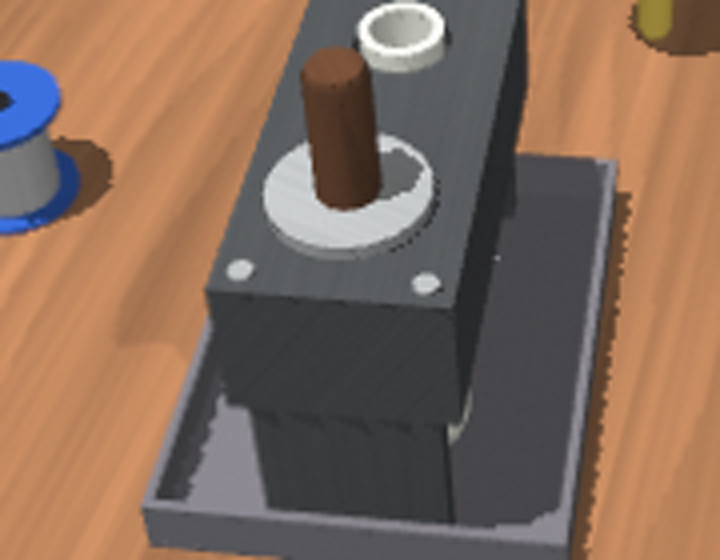

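View pics/j_scene.png

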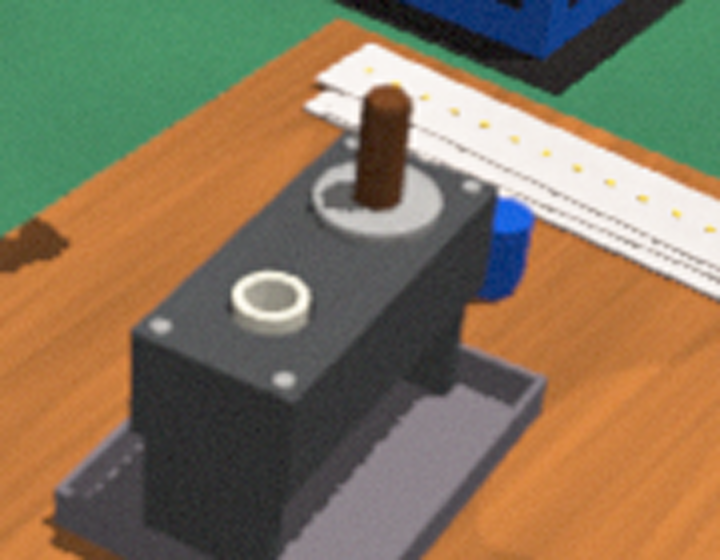

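View pics/j_wrist.png

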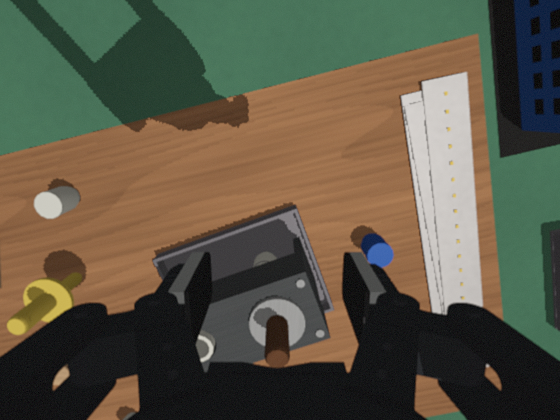

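```bash
python3 -c "
from h import *
P={n:r.grab_frame(n) for n in ['scene','side']}
g=tri([(P['scene'],(257+377/4,95+196/4)),(P['side'],(137+349/4,214+191/4))])
t=tri([(P['scene'],(257+387/4,95+98/4)),(P['side'],(137+337/4,214+66/4))])
print(g,t)
w=r.grab_frame('wrist');im=w['img'][190:350,150:340]
cv2.imwrite('pics/k.png',cv2.resize(cv2.convertScaleAbs(im,alpha=1.8),None,fx=3.7,fy=3.7,interpolation=cv2.INTER_CUBIC))
c=P['side']['img'][290:360,180:300];cv2.imwrite('pics/k2.png',cv2.resize(cv2.convertScaleAbs(c,alpha=2),None,fx=6,fy=6,interpolation=cv2.INTER_CUBIC))
print(np.round(onz(w,(265,258),50)), [ (np.round(m['position']),round(m['conf'],2)) for m in r.mark_of(w,'capsule')])
"
```

```text
[565.2961741  163.03963676 139.27916719] [565.62795354 161.45008731 194.79351144]
[525. 157.  50.] [(array([558., 302.,   1.]), 0.69), (array([550., 147.,   0.]), 0.45)]
```

View pics/k.png

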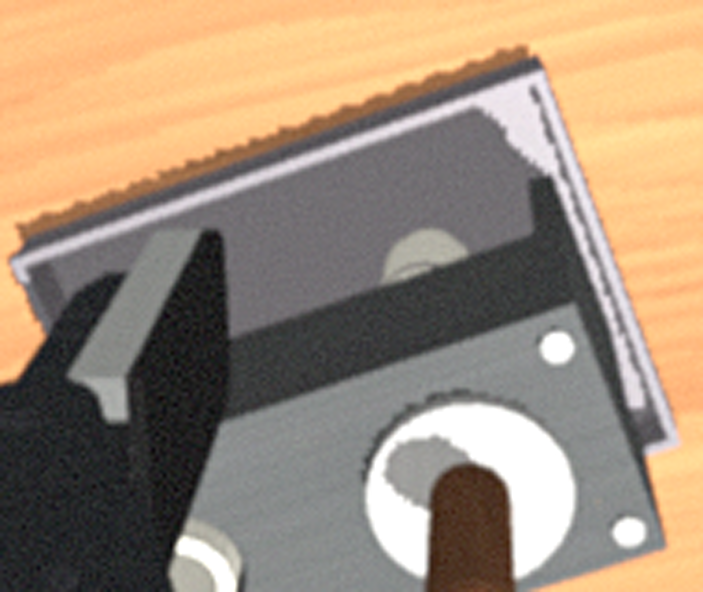

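View pics/k2.png

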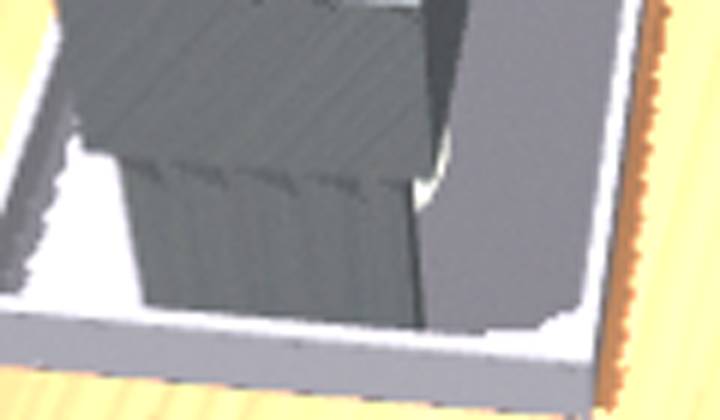

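```bash
python3 -c "
from h import *
print(r.sense()['clock']); print(r.sign_off())"
```

```text
13.75
the job is handed in; nothing more can be done
None
```

The stuck capsule is out in the tray, and the guarded drift is standing in its bore with the guard down on the block. I handed the job in at 13.75 s of the 38 s allowed; sign-off reports no verdict.

I took the drift by its wooden grip and pushed the solid capsule down through the bore on the +y side. I lowered until the guard touched at about 13 N, then let go and backed the arm off.

Final checks:
- **Capsule:** the wrist and side pictures show it in the tray under the block, apparently lying on its side and partly hidden. The detector was only moderately sure of it (0.45–0.57).
- **Drift:** the guard top measures about 139 mm high, against 141 mm if fully seated. The axis is vertical to within about 1.6 mm over 55 mm, which is at the limit of what the cameras can measure. It hung tilted by 1.5–3° in the jaws, but settled upright on release.
- **Sleeve:** it is still in the other bore and looks unchanged.

One check disagreed: the camera and arm positions for the drift were 5–6 mm apart. I aimed the nose by comparing camera positions instead, and the pictures showed it centred on the capsule.

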